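# Put the headband and the dropper bottle away on the bench stand

## Robot

A 7-joint arm with a two-finger parallel gripper is mounted at the origin on a cart in front of the work surface, level with it; the furniture and walls round the work are solid. World frame = base frame: x ahead of the robot, y to its left, z up, the work surface at z = 0. Lengths are in m, angles in rad, forces in N, time in s.
With the tool pointing down it reaches from about 0.4 to 0.9 m from the base axis. Payload 5.5 kg.
Tool frame: the origin (TCP) lies midway between the tips of the shut fingers; the grasp point (between the pads) lies 19 mm behind it (manip.grip_depth is the distance from the TCP to the grasp point, in m); z points along the fingers, y is the line along which they close (so a half turn about z gives the same grasp; the last joint's range is limited). The gripper opens to 92 mm and grips with 3 to 60 N. Pads are 19 mm wide; open, the fingers measure 130 mm over their backs; the gripper's body (75 mm by 190 mm) begins 47 mm behind the grasp point.
Start: joints at [1.545, 0.501, -0.427, 1.55, 0.221, 1.138, -0.21], TCP at [0.185, -0.623, 0.227] pointing down, gripper open.
Joint ranges: [-2.88, 2.88], [-0.31, 2.03], [-1.54, 1.56], [0.2, 2.42], [-1.41, 4.55], [0.19, 2.02], [-2.57, 2.57]. Speed limits (rad/s): [2.57, 2.57, 3.14, 3.14, 3.14, 3.14, 3.14].

## Interface

Orientations are given as a unit quaternion [x, y, z, w].
In Python, from bench import manip, effector, viewer gives the robot as it stands. Calls block until the motion is done:
- manip.move_pose(position, orientation): joint-space move of the TCP to a pose.
- manip.servo_line(position, ori=None, vel=0.15): straight line of the TCP; ori=None keeps the orientation; vel is the mean speed in m/s.
- manip.movej(angles): joint-space move.
- effector.open_jaws() and effector.close(f_grip=None): open the fingers fully, or close them until they stop; f_grip is the grip in N (None keeps the last).
- manip.sleep(seconds).
- manip.solve_ik(position, orientation): joint angles nearest the present ones, or None.
- viewer.get_image(name): name is "scene" or "top"; returns the picture (400x640x3 uint8, red, green, blue); there is no depth.
- viewer.get_calibration(name): a dict with "vfov" (degrees; the focal length in pixels is half the picture's height over the tangent of half this angle, whatever the lens; pixels are square), "cx", "cy" (the principal point, pixels), "eye" and "attitude" of the camera in the world. Camera axes: x right, y down, z forward; pixel columns grow to the right and rows downward; lengths in m; the calibration is good to about 2 mm. A picture is of the moment at which its call begins. get_calibration takes no time and is no camera call.
A pose or a line that the arm cannot do raises manip.PlanningError and nothing moves.
- manip.hand_in(): hands the job in; it is judged then, once.
Readings, each from a call of its own:
- manip.current_clock(): time.
- manip.current_q(): joint angles.
- manip.current_joint_velocities(): joint speeds.
- manip.current_tau(): joint torques, N m.
- manip.current_tool_pos(): TCP position.
- manip.current_tcp_rot(): TCP orientation.
- manip.current_force(): force on the tool from outside, world axes, zero at the start.
- manip.current_wrist_torque(): the same for the moment, N m.
- manip.current_finger_gap(): finger opening in m.
- manip.current_gripper_force(): force on a finger pad.
Only numpy, scipy, OpenCV 4.12 (cv2) and the standard library are available. Lean on these libraries where they do the work, as an engineer would, in place of code of your own. Each camera call takes 0.05 s, during which the arm holds its last target. There are 200 camera calls.

## Task

Clear up after feeding by putting both tools away on the grey stand. Hang the orange headband over the rail, between the posts, beside the grey headband and not touching it. Gently lay the amber dropper bottle on its side in the sloping white cradle in front of the rail, its base close against the heel plate at the low end and its rubber bulb at the high end; leave the grey headband, the red flask, the canister and the jar where they are.

Things in the scene. Friction and masses are not known exactly. Their poses are not given: they have to be found in the camera images.
- headband: Orange rigid arch (in its x-z plane), 130 mm wide, 113 high, starts standing on its two black temple pads (14 x 30 x 44 mm high, centred at x +-58). Origin: between the pads at their underside; z up, y across the 24 mm wide, 5 mm thick band. Black crown pad to grip: 44 (x) by 26 mm (y), z 92 to 113; beside it the band slopes down. Both ways round alike. About 0.12 kg.
- headband_crown (a point): Middle of the underside of the orange headband's crown, 88 mm above its origin: this rests on the rail when hung.
- headband_grey: A grey headband of the same shape, already hanging on the rail, somewhere near its middle; origin and axes as for the orange one (its y lies along the rail).
- headband_grey_crown (a point): Middle of the underside of the grey headband's crown, 88 mm above its origin.
- stand: Grey fixed stand. Origin on the table under the rail's middle; y along the rail, cradle on the -x side. Rail: level steel bar, 18 mm diameter, top at z = 134 mm, on posts at y = +-140 mm (black collars 25 mm across, |y| 131 to 149). Foot plate 10 mm thick, 160 (x) by 320 mm (y), with a tongue forward to x = -198 mm, y -35 to 95.
- cradle: White cradle on the stand's tongue: heel plate and two narrow V yokes. Origin: centre of the seated bottle's base, (-150, -6, 44) mm in the stand's frame. y along the bottle's axis, base to bulb, rising 10 degrees; x level across, z square to both. Heel face at y = -3 mm, 26 wide, top z = 1. Yokes 8 mm long at y = 22 and 50, within x = +-15, tops 10 mm below the axis.
- dropper: Amber glass dropper bottle that starts upright: round, 32 mm across up to 58 mm high, then a shoulder, a black cap 24 mm across from 66 mm and a rubber bulb 13 mm across up to 102 mm. Origin: centre of its underside; z along its axis to the bulb. 0.07 kg or so.
- flask: Red steel flask, 76 mm across, 221 mm tall, standing behind the dropper bottle (a bystander). Origin: centre of its underside.
- canister: Square canister with green lid, 68 x 58 mm, 113 mm tall, in front of the dropper bottle (a bystander). Origin: centre of its underside.
- jar: Clear rearing jar with lid, 102 mm across, 73 mm tall, behind the orange headband (a bystander). Origin: centre of its underside.
Not all that is in view belongs to the job. Several things look just like the headband: the one meant starts farthest to the robot's right. Of the things that look like the headband_grey, the larger one is meant.

How it is judged:
At the end, for the whole second after the job is handed in: Orange headband at rest on the rail between the posts (crown within 12 mm of the rail line, 0.25 rad, upright), clear of the grey one, which hangs within 25 mm of its start; dropper still in the cradle, bulb high, axis within 6 mm and 0.12 rad, base -7 to +12 mm of its seat (x of headband_crown in the frame of stand between -0.012 and 0.012 m and y of headband_crown in the frame of stand between -0.118 and 0.118 m and z of headband_crown in the frame of stand between 0.127 and 0.141 m and angle between the y axis of each of headband, headband_grey and the y axis of stand, either way round below 0.25 rad and angle between each of headband, headband_grey's own z axis and vertical below 0.2 rad and linear speed of each of headband, headband_grey, dropper below 0.02 m/s and x of headband_grey_crown in the frame of stand between -0.012 and 0.012 m and y of headband_grey_crown in the frame of stand between -0.118 and 0.118 m and z of headband_grey_crown in the frame of stand between 0.127 and 0.141 m and contact force between headband and headband_grey below 0.05 N and contact force between headband and stand above 0.3 N and distance of headband_grey_crown from where it was at the start of the episode below 0.025 m and x of dropper in the frame of cradle between -0.006 and 0.006 m and y of dropper in the frame of cradle between -0.007 and 0.012 m and z of dropper in the frame of cradle between -0.006 and 0.006 m and angle between the z axis of dropper and the y axis of cradle, either way round below 0.12 rad and angle between dropper's own z axis and vertical below 1.5 rad); the robot touches nothing.
It fails at once if the red flask is shifted more than 30 mm or tipped (distance of flask from where it was at the start of the episode above 0.03 m or angle between flask's own z axis and vertical above 0.35 rad).
It fails at once if the green-lidded canister is shifted more than 30 mm or tipped (distance of canister from where it was at the start of the episode above 0.03 m or angle between canister's own z axis and vertical above 0.35 rad).
It fails at once if the rearing jar is shifted more than 30 mm or tipped (distance of jar from where it was at the start of the episode above 0.03 m or angle between jar's own z axis and vertical above 0.35 rad).
It fails at once if the grey headband is shifted more than 40 mm along, or off, the rail (distance of headband_grey_crown from where it was at the start of the episode above 0.04 m).
It fails at once if the glass dropper bottle is dropped into the cradle (faster than 0.45 m/s within 60 mm of its seat) (linear speed of dropper above 0.45 m/s and distance between dropper and cradle below 0.06 m).
It also fails if it takes over 64 s, if anything falls off the work surface, if the arm or the gripper's body presses on something with over 40 N, if the wrist force passes 120 N, or if a joint passes its speed limit or range.

## Working session

There is one attempt and no reset: what is moved stays moved. The work goes in short steps, each a Python script; the robot and the scene stay as the last script left them, time stands still between calls to the robot, and variables do not carry over. Pictures are saved under pics/ and viewed, at most 10 in all, crops included, and the job is handed in when it is done.

```bash
ls; mkdir -p pics
python3 - <<'E'
from bench import manip, effector, viewer
import cv2
for n in("scene","top"):
    im=viewer.get_image(n); cv2.imwrite(f"pics/{n}0.png",im[:,:,::-1]); c=viewer.get_calibration(n); print(n,c)
print(manip.current_clock(),manip.grip_depth)
E
```

```text
pics
scene {'vfov': 53.00140717673069, 'cx': 313.31143080699127, 'cy': 194.83162752409328, 'eye': array([-0.00612291,  0.46872977,  0.89635219]), 'attitude': array([-0.3906784 ,  0.85427377, -0.31505498,  0.13537755])}
top {'vfov': 55.308248201401284, 'cx': 323.5985971976274, 'cy': 199.06796856556562, 'eye': array([0.37350939, 0.00980173, 1.06957564]), 'attitude': array([-0.70511048,  0.70726034, -0.02694255,  0.04331414])}
0.1 0.0188
```

View pics/scene0.png

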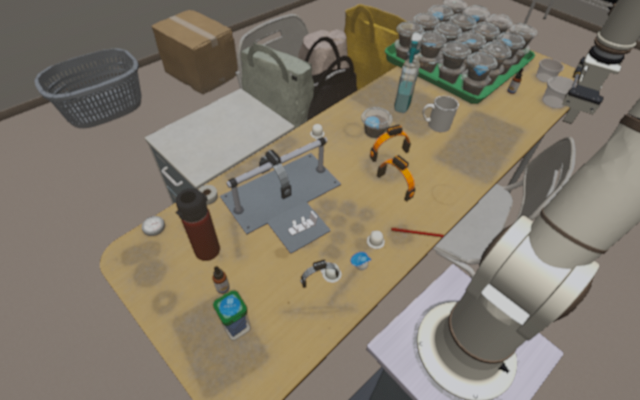

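View pics/top0.png

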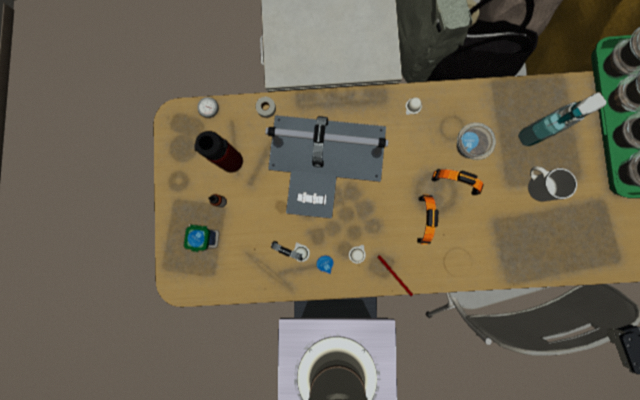

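Scene: rail from about (232,182) to (322,142), with the grey headband at (275,170) and the cradle at (300,225). The dropper is at (220,280) and the orange headbands at (390,145) and (402,175). Top view: rail from (272,132) to (382,143), cradle (312,198), dropper (217,200), flask (218,150), canister (199,237), jar (476,140). The right-hand orange headband at (458,180) is the one meant. Next I'll zoom in to pick pixels.

Run:
```python
import cv2,numpy as np
t=cv2.imread("pics/top0.png");s=cv2.imread("pics/scene0.png")
def z(im,x,y,w,h,k):
    c=cv2.resize(im[y:y+h,x:x+w],None,fx=k,fy=k,interpolation=cv2.INTER_CUBIC)
    for i in range(0,w,10):
        cv2.line(c,(i*k,0),(i*k,4 if i%20 else 10),(0,0,255),1)
        if i%20==0: cv2.putText(c,str(x+i),(i*k,20),0,.35,(0,0,255),1)
    for j in range(0,h,10):
        cv2.line(c,(0,j*k),(4 if j%20 else 10,j*k),(0,0,255),1)
        if j%20==0: cv2.putText(c,str(y+j),(10,j*k+4),0,.35,(0,0,255),1)
    return c
cv2.imwrite("pics/zt.png",z(t,175,105,220,150,3)[:, :])
a=z(s,360,110,70,100,4); b=z(t,415,155,75,100,4)
cv2.imwrite("pics/zs.png",z(s,180,120,170,200,3)[:, :])
cv2.imwrite("pics/zh.png",np.hstack([a,b]))
```

```text
(no output)
```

View pics/zt.png

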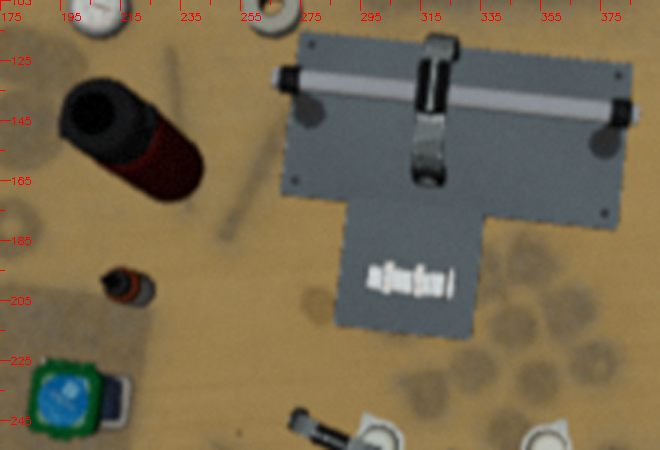

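View pics/zs.png

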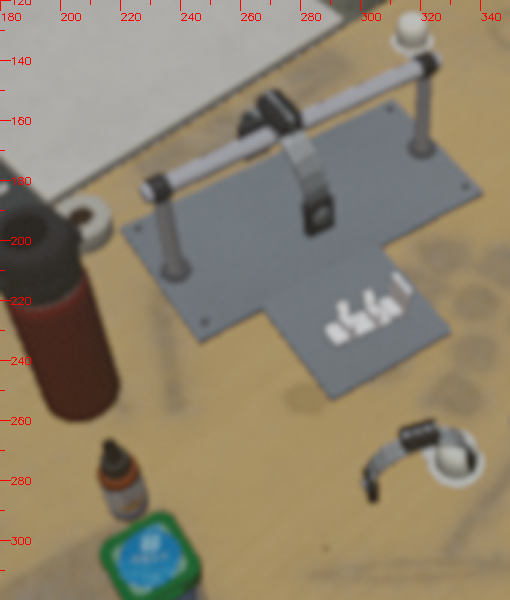

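View pics/zh.png

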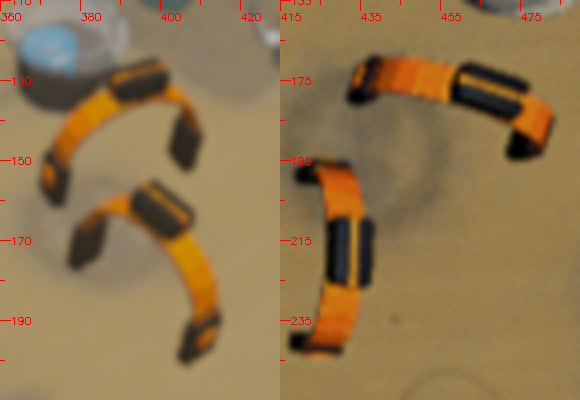

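Stand, plate corners, dropper and crown pads are all readable in both views. I'll triangulate them and use the residuals to check for lens distortion.

```bash
cat > hp.py <<'E'
import numpy as np
from scipy.spatial.transform import Rotation as R
from bench import viewer
C={n:viewer.get_calibration(n) for n in("scene","top")}
def ray(n,p,k=0.0):
    c=C[n]; f=200/np.tan(np.radians(c["vfov"]/2)); x=(p[0]-c["cx"])/f; y=(p[1]-c["cy"])/f
    s=1+k*(x*x+y*y)
    return np.array(c["eye"]), R.from_quat(c["attitude"]).apply(np.array([x*s,y*s,1])/np.linalg.norm([x*s,y*s,1]))
def onz(n,p,z,k=0.0):
    e,d=ray(n,p,k); return e+d*(z-e[2])/d[2]
def tri(ps,pt,k=0.0):
    A=np.zeros((3,3));b=np.zeros(3);rs=[ray("scene",ps,k),ray("top",pt,k)]
    for e,d in rs:
        P=np.eye(3)-np.outer(d,d);A+=P;b+=P@e
    X=np.linalg.solve(A,b); n=np.cross(rs[0][1],rs[1][1]);n/=np.linalg.norm(n)
    return X, 1000*abs((rs[0][0]-rs[1][0])@n)
E
python3 - <<'E'
from hp import *
np.set_printoptions(precision=4,suppress=True)
Z=lambda x,y:(x/3+175,y/3+105); S=lambda x,y:(x/3+180,y/3+120)
pts={'colL':(S(158,188),Z(288,79)),'colR':(S(428,65),Z(622,112)),
'BL':(S(122,230),Z(302,33)),'BR':(S(392,100),Z(632,64)),'FR':(S(482,193),Z(616,229)),'FL':(S(200,342),Z(281,195)),
'TL':(S(332,399),Z(335,325)),'TR':(S(451,331),Z(472,338)),
'bulb':(S(108,440),Z(107,281)),'greycrown':(S(277,113),Z(433,86)),
'pad':((394.5,130.5),(467.5,177.5)),
'heeltop':(S(401,290),Z(450,283))}
T={}
for k,(a,b) in pts.items():
    X,r=tri(a,b);T[k]=X;print(k,X,'res mm',round(r,1))
for a,b,l in(('colL','colR',.28),('BL','BR',.32),('FL','FR',.32),('BL','FL',.16),('BR','FR',.16),('TL','TR',.13)):print(a,b,np.linalg.norm(T[a]-T[b]),l)
M={'BL':(.08,.16,.01),'BR':(.08,-.16,.01),'FR':(-.08,-.16,.01),'FL':(-.08,.16,.01),'TL':(-.198,.095,.01),'TR':(-.198,-.035,.01)}
for n in('scene','top'):
    i=0 if n=='scene' else 1
    P=np.array([onz(n,pts[k][i],.01)[:2] for k in M]);Q=np.array([M[k][:2] for k in M])
    p0,q0=P.mean(0),Q.mean(0);H=(Q-q0).T@(P-p0);th=np.arctan2(H[0,1]-H[1,0],H[0,0]+H[1,1])
    Rm=np.array([[np.cos(th),-np.sin(th)],[np.sin(th),np.cos(th)]]);t=p0-Rm@q0
    sc=np.trace(H.T@Rm.T)/np.sum((Q-q0)**2)
    print(n,'th',th,'t',t,'scale',np.trace(H@Rm)/np.sum((Q-q0)**2),'res',1000*(P-(Q@Rm.T+t)).round(4))
print('flask',onz('top',Z(180,172),0),'can lid',onz('top',Z(67,399),.113),'jar')
E
```

```text
colL [0.6404 0.1642 0.1261] res mm 1.5
colR [ 0.6098 -0.1179  0.1226] res mm 3.6
BL [0.7208 0.1718 0.0025] res mm 0.9
BR [ 0.6872 -0.1432  0.0037] res mm 0.8
FR [ 0.5293 -0.1252  0.0033] res mm 0.1
FL [0.5635 0.1903 0.0039] res mm 0.2
TL [0.4403 0.1382 0.0042] res mm 0.7
TR [0.4278 0.0102 0.001 ] res mm 0.2
bulb [0.4731 0.3232 0.1004] res mm 1.7
greycrown [0.629  0.0419 0.1459] res mm 1.4
pad [ 0.5236 -0.3347  0.0998] res mm 0.9
heeltop [0.476  0.0296 0.0309] res mm 1.1
colL colR 0.2838557107015323 0.28
BL BR 0.31683671778796935 0.32
FL FR 0.31734409606129255 0.32
BL FL 0.15837216659357603 0.16
BR FR 0.1588709391695749 0.16
TL TR 0.12870299831037113 0.13
scene th -0.10977610783868205 t [0.6216 0.0265] scale 0.9820339253013218 res [[-4.3 -2.6]
 [-1.7  2.2]
 [ 0.8  3. ]
 [ 0.1 -2. ]
 [ 2.6 -2. ]
 [ 2.6  1.5]]
top th -0.10749986120957744 t [0.6249 0.0232] scale 0.9841799591560554 res [[-2.9 -2.7]
 [-1.6  2.5]
 [ 0.2  3. ]
 [-0.2 -1.7]
 [ 1.5 -1.6]
 [ 3.   0.5]]
flask [0.5869 0.2877 0.    ] can lid [0.372  0.3495 0.113 ] jar
```

Run:
```python
from hp import *
import cv2
from scipy.optimize import least_squares
np.set_printoptions(precision=4,suppress=True)
Z=lambda x,y:(x/3+175,y/3+105); S=lambda x,y:(x/3+180,y/3+120)
pts={'BL':(S(122,230),Z(302,33)),'BR':(S(392,100),Z(632,64)),'FR':(S(482,193),Z(616,229)),'FL':(S(200,342),Z(281,195)),
'TL':(S(332,399),Z(335,325)),'TR':(S(451,331),Z(472,338))}
M={'BL':(.08,.16),'BR':(.08,-.16),'FR':(-.08,-.16),'FL':(-.08,.16),'TL':(-.198,.095),'TR':(-.198,-.035)}
def f(v,z=None):
    x,y,th,ks,kt=v[:5]; z=v[5] if z is None else z
    o=[]
    for k in M:
        w=np.array([x,y])+R.from_euler('z',th).apply([*M[k],0])[:2]
        o+=list(onz('scene',pts[k][0],z,ks)[:2]-w)+list(onz('top',pts[k][1],z,kt)[:2]-w)
    return np.array(o)*1000
for z in(.01,.004):
    s=least_squares(f,[.62,.025,-.11,0,0],kwargs={'z':z},x_scale=[.01,.01,.01,.05,.05]);print(z,s.x,s.cost,s.fun.round(1))
s=least_squares(lambda v:f([*v,0,0],.01),[.62,.025,-.11]);print('k0',s.x,s.cost)
# straightness of table front/back edge in top
im=cv2.imread('pics/top0.png').astype(int); wood=((im[:,:,2]-im[:,:,0])>40)
for lo,hi,x0,x1 in((270,320,180,285),(270,320,180,440),(60,125,180,255),(60,125,410,580)):
    xs=np.arange(x0,x1);
    pts_=[]
    for x in xs:
        c=np.where(wood[lo:hi,x])[0]
        if len(c): pts_.append((x,lo+(c.max() if lo>200 else c.min())))
    p=np.array(pts_);print(lo,x0,len(p),p[::max(1,len(p)//10)].tolist())
```

```text
0.01 [ 0.6239  0.0254 -0.1082  0.3517  0.1594] 71.12261372819057 [-3.3  2.1  0.5 -3.5 -3.7  2.7  1.6 -1.6 -1.8  4.   1.5 -0.  -1.8  1.8
  1.1 -3.3 -0.4  0.6  2.4 -3.8 -0.2  3.   4.  -1.9]
0.004 [ 0.6262  0.024  -0.1082  0.293   0.1493] 10.759765141709083 [-1.3  0.9 -0.1 -1.2 -1.5  0.1  0.9 -0.9 -0.6  1.5  0.   0.7 -0.3  0.9
 -0.3 -0.9  0.4 -0.4  0.4 -1.7  0.4  1.3  1.9 -0.5]
k0 [ 0.6232  0.0248 -0.1086] 92.31127992852763
270 180 105 [[180, 306], [190, 306], [200, 305], [210, 305], [220, 304], [230, 304], [240, 303], [250, 303], [260, 302], [270, 301], [280, 301]]
270 180 260 [[180, 306], [206, 305], [232, 304], [258, 302], [284, 301], [310, 299], [336, 298], [362, 296], [388, 295], [414, 294]]
60 180 75 [[180, 98], [187, 97], [194, 97], [201, 96], [208, 118], [215, 95], [222, 95], [229, 94], [236, 94], [243, 94], [250, 93]]
60 410 170 [[410, 83], [427, 82], [444, 80], [461, 79], [478, 78], [495, 77], [512, 76], [529, 75], [546, 60], [563, 60]]
```

```bash
cat >> hp.py <<'E'
th=-.108; S0=np.array([.6250,.0237,0]); RS=R.from_euler('z',th)
st=lambda x,y,z:S0+RS.apply([x,y,z])
def quat(z,y):
    z=np.array(z,float)/np.linalg.norm(z); y=np.array(y,float); y-=z*(y@z); y/=np.linalg.norm(y)
    return R.from_matrix(np.column_stack([np.cross(y,z),y,z])).as_quat()
sx=RS.apply([1,0,0])
# dropper
T=np.radians(20); DP=np.array([.4731,.3232,0.]); GZ=.053; TIP=.011
def pick(az,sgn=1):
    d=np.array([np.cos(az),np.sin(az),0]); z=d*np.sin(T)-np.array([0,0,np.cos(T)])
    return DP+[0,0,GZ]+TIP*z, quat(z,sgn*np.cross([0,0,1],d)), z
b=RS.apply([0,np.cos(.17453),np.sin(.17453)]); cz=RS.apply([0,-np.sin(.17453),np.cos(.17453)])
def place(sgn,up=0.):
    z=-b*np.cos(T)-cz*np.sin(T); base=st(-.150,-.006,.044)
    return base+GZ*b+TIP*z+[0,0,up], quat(z,sgn*sx), z
E
python3 - <<'E'
from hp import *
from bench import manip
np.set_printoptions(precision=3,suppress=True)
c=[onz('top',p,.113) for p in((465,62),(530,80),(520,118),(452,98))] if 0 else [onz('top',((x-280)/4+415,y/4+155),.113) for x,y in((465,62),(530,80),(520,118),(452,98))]
c=np.array(c);print(c, c.mean(0)); u=(c[1]-c[0]+c[2]-c[3]);hx=np.arctan2(u[1],u[0]);print('hb x yaw',hx,np.linalg.norm(u)/2)
P=c.mean(0)[:2]
for s in(0,np.pi):
    a=hx+s
    for z in(.20,.094): print('hbpick',s,z,manip.solve_ik([*P,z],quat([0,0,-1],[np.cos(a),np.sin(a),0])))
for s in(1,-1):
    for z in(.29,.14): print('hbplace',s,z,manip.solve_ik(st(0,-.065,z),quat([0,0,-1],s*sx)))
for az in(-25,-10,5):
    for s in(1,-1):
        p,q,z=pick(np.radians(az),s)
        print('dpick',az,s,p,manip.solve_ik(p,q),manip.solve_ik(p+[0,0,.26],q))
for s in(1,-1):
    for up in(0,.12):
        p,q,z=place(s,up);print('dplace',s,up,p,manip.solve_ik(p,q))
E
```

```text
[[ 0.54  -0.315  0.113]
 [ 0.528 -0.355  0.113]
 [ 0.504 -0.348  0.113]
 [ 0.517 -0.306  0.113]] [ 0.522 -0.331  0.113]
hb x yaw -1.8623741216993794 0.04272467226766774
hbpick 0 0.2 [ 0.869  0.477 -0.466  1.66   0.238  1.061 -1.532]
hbpick 0 0.094 [ 0.82   0.597 -0.402  1.736  0.293  0.868 -1.574]
hbpick 3.141592653589793 0.2 [ 1.216  0.645 -1.004  1.649  0.582  1.177  1.349]
hbpick 3.141592653589793 0.094 [ 1.169  0.771 -0.931  1.724  0.713  1.023  1.258]
hbplace 1 0.29 [ 0.731  0.554 -1.029  1.546  0.484  1.318 -0.462]
hbplace 1 0.14 [ 0.697  0.721 -0.975  1.694  0.662  1.093 -0.592]
hbplace -1 0.29 [ 0.846  0.703 -1.3    1.543  0.682  1.419  2.535]
hbplace -1 0.14 [-0.795  0.992  1.352  1.745 -1.015  1.293 -2.445]
dpick -25 1 [0.477 0.322 0.043] [ 0.068  1.086 -1.308  1.986  1.482  1.382 -0.724] [ 0.148  0.467 -1.292  1.791  0.831  1.316 -0.241]
dpick -25 -1 [0.477 0.322 0.043] [ 0.068  1.086 -1.308  1.986  1.482  1.382  2.418] [-1.884  0.485  1.373  1.847 -0.213  1.005 -2.491]
dpick -10 1 [0.477 0.323 0.043] [ 0.123  1.053 -1.307  2.053  1.532  1.276 -0.501] [ 0.231  0.377 -1.287  1.853  0.762  1.155  0.071]
dpick -10 -1 [0.477 0.323 0.043] [-1.375  0.624  0.683  2.099 -0.253  0.347 -2.344] [-1.806  0.247  1.147  1.907  0.051  0.903 -2.469]
dpick 5 1 [0.477 0.324 0.043] [ 0.188  1.025 -1.307  2.106  1.569  1.158 -0.257] [ 0.15   0.2   -1.036  1.904  0.519  0.938  0.532]
dpick 5 -1 [0.477 0.324 0.043] [-1.166  0.533  0.462  2.147 -0.02   0.238 -2.257] [-0.589  0.101 -0.207  1.923  0.32   0.875 -2.451]
dplace 1 0 [0.48  0.076 0.048] [-0.089  1.204 -0.889  1.651  1.162  1.955 -1.576]
dplace 1 0.12 [0.48  0.076 0.168] [-0.113  0.955 -0.851  1.681  1.012  1.968 -1.442]
dplace -1 0 [0.48  0.076 0.048] [-0.101  1.192 -0.869  1.651  1.149  1.939  1.573]
dplace -1 0.12 [0.48  0.076 0.168] [-0.103  0.964 -0.868  1.68   1.02   1.979  1.693]
```

Run:
```python
from hp import *
from bench import manip,effector
a=-1.862; q=quat([0,0,-1],[np.cos(a),np.sin(a),0]); P=[.522,-.332]
manip.move_pose([*P,.20],q); manip.servo_line([*P,.096],vel=.12)
print(manip.current_force()); effector.close(25); print('gap',manip.current_finger_gap(),manip.current_force())
manip.servo_line([*P,.30],vel=.15); print('gap',manip.current_finger_gap(),manip.current_force(),manip.current_clock())
qp=quat([0,0,-1],sx); manip.move_pose(st(0,-.065,.30),qp)
import cv2
a=viewer.get_image("top");b=viewer.get_image("scene")
cv2.imwrite("pics/h1.png",np.vstack([cv2.resize(x[y:y+100,X:X+200],None,fx=3,fy=3,interpolation=2)[:,:,::-1] for x,X,y in((a,260,80),(b,200,60))]))
print(manip.current_finger_gap(),manip.current_clock(),manip.current_tool_pos())
```

```text
[-0.41052272  1.03097433  0.94591847]
gap 0.043990294366918245 [0.92455985 0.09768322 0.3124844 ]
gap 0.0443726112212202 [-0.10343715 -0.72603298 -1.35130335] 5.0667
0.0443955723235712 6.3417 [ 0.61788253 -0.04322925  0.29954099]
```

View pics/h1.png

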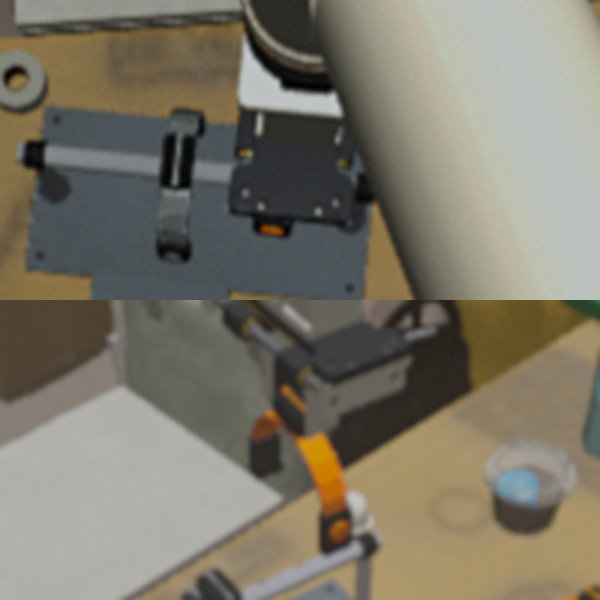

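The headband is held squarely (gap 44 mm) above the rail's right half, with the grey one clear at its left. Lowering now.

Run:
```python
from hp import *
from bench import manip,effector
f0=manip.current_force()
manip.servo_line(st(0,-.065,.155),vel=.12)
z=.155
while z>.139:
    z-=.002; manip.servo_line(st(0,-.065,z),vel=.04)
    f=manip.current_force()
    if f[2]-f0[2]>2.5: break
print('z',z,f-f0,manip.current_tool_pos())
effector.open_jaws(); manip.sleep(.2)
manip.servo_line(st(0,-.065,.27),vel=.15)
az=np.radians(-10); p,q,zz=pick(az,1)
manip.move_pose(p+[0,0,.26],q)
print(manip.current_clock(),manip.current_tool_pos(),p)
import cv2
a=viewer.get_image("top");b=viewer.get_image("scene")
cv2.imwrite("pics/top1.png",a[:,:,::-1]);cv2.imwrite("pics/sc1.png",b[:,:,::-1])
cv2.imwrite("pics/h2.png",np.vstack([cv2.resize(x[y:y+130,X:X+250],None,fx=3,fy=3,interpolation=2)[:290*9//6,:,::-1][:300] for x,X,y in((a,170,105),(b,170,130))]))
```

```text
z 0.141 [-0.72918735 -0.04959199  5.83983955] [ 0.61836481 -0.04090701  0.14183109]
13.0417 [0.47834224 0.32076348 0.30231398] [0.47680506 0.3225467  0.04266338]
```

View pics/h2.png

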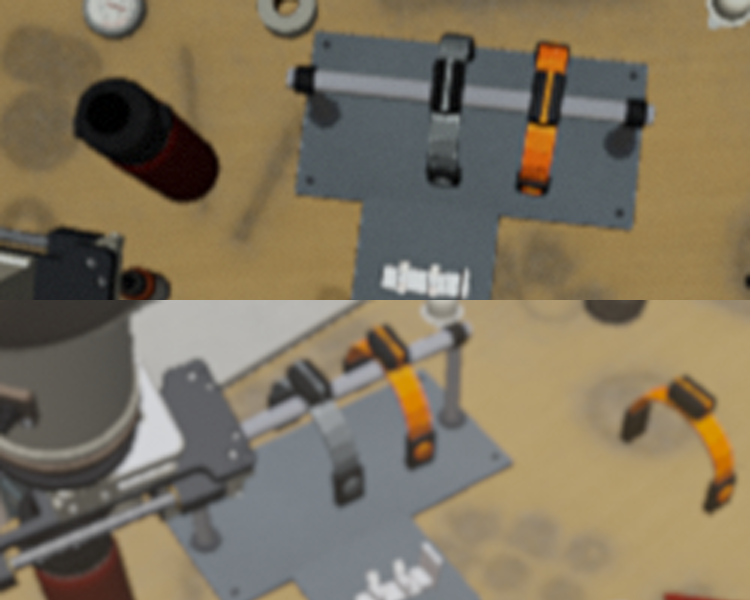

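The orange headband hangs on the rail at top-view crop (547,95), upright and well clear of the grey one at (447,85). Next, the dropper.

Run:
```python
from hp import *
from bench import manip,effector
az=np.radians(-10); p,q,zz=pick(az,1)
manip.servo_line(p-.10*zz,ori=q,vel=.2); f0=manip.current_force()
manip.servo_line(p,vel=.06); manip.sleep(.2)
print('F',manip.current_force()-f0,manip.current_tool_pos()-p)
effector.close(12); print('gap',manip.current_finger_gap(),manip.current_force()-f0,manip.current_gripper_force())
manip.servo_line(p+[0,0,.04],vel=.06)
manip.servo_line(p+[0,0,.27],vel=.2); print('gap',manip.current_finger_gap(),manip.current_clock())
P,Q,_=place(1,.15); Q2=place(-1,.15)[1]
manip.move_pose(P,Q if manip.solve_ik(P,Q) is not None else Q2)
manip.sleep(.3);print('gap',manip.current_finger_gap(),manip.current_clock(),manip.current_tool_pos()-P,manip.current_q())
import cv2
a=viewer.get_image("top");b=viewer.get_image("scene")
cv2.imwrite("pics/h3.png",np.vstack([cv2.resize(x[y:y+100,X:X+250],None,fx=3,fy=3,interpolation=2)[:,:,::-1] for x,X,y in((a,170,130),(b,180,180))]))
```

```text
F [1.05785223 0.21849491 0.84804651] [7.23318695e-05 9.25123949e-05 2.18197930e-04]
gap 0.03173840721043357 [0.70783789 0.33489884 0.44072598] 11.933239240424882
gap 0.03172569012727246 19.2333
gap 0.03190506069987383 20.8167 [ 2.11191724e-04 -2.11756958e-05  5.36682386e-04] [-0.21996028  0.82479835 -0.67368729  1.68206778  0.91181776  1.88468982
 -1.33584326]
```

View pics/h3.png

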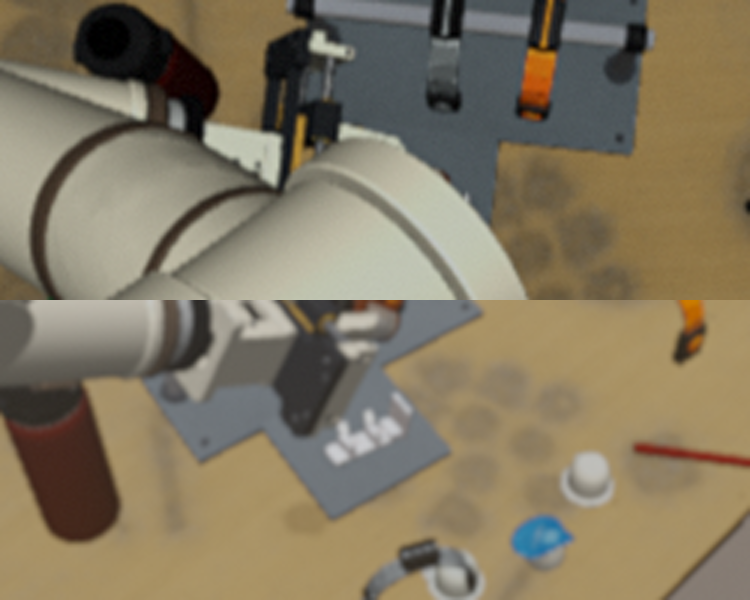

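Bottle held (gap 32 mm), with the hand over the cradle at scene crop (320,390). The wrist is near the flask, so I'll check that clearance before lowering.

Run:
```python
from hp import *
from bench import manip
np.set_printoptions(precision=3,suppress=True)
t=lambda x,y:(x/3+170,y/3+130); s=lambda x,y:(x/3+180,(y-300)/3+180)
for n,a,b in(('box',s(235,350),t(242,152)),('ring',s(193,335),t(175,120)),('tube',s(60,345),t(70,130))):print(n,tri(a,b))
print('flask base right rim',onz('top',t(217,180),0),onz('top',t(160,190),0),'cap top',onz('top',t(110,35),.221))
z=place(1)[2];p=place(1)[0];print(p,[p-z*L for L in(.1,.2,.3)])
for u in(.0,.05,.1,.15):print(manip.solve_ik(place(1,u)[0],place(1,u)[1]))
```

```text
box (array([0.494, 0.188, 0.224]), np.float64(15.782456524100958))
ring (array([0.505, 0.222, 0.262]), np.float64(33.44258429907397))
tube (array([0.506, 0.297, 0.3  ]), np.float64(4.116051558802438))
flask base right rim [ 0.507  0.265 -0.   ] [0.498 0.319 0.   ] cap top [0.591 0.296 0.221]
[0.48  0.076 0.048] [array([0.489, 0.162, 0.098]), array([0.498, 0.249, 0.148]), array([0.508, 0.335, 0.198])]
[-0.267  1.061 -0.599  1.657  0.992  1.748 -1.472]
[-0.251  0.98  -0.625  1.676  0.963  1.791 -1.433]
[-0.235  0.902 -0.65   1.684  0.936  1.836 -1.388]
[-0.221  0.826 -0.673  1.682  0.912  1.885 -1.336]
```

Run:
```python
from hp import *
np.set_printoptions(precision=3,suppress=True)
t=lambda x,y:(x/3+170,y/3+130)
for p in((0,62),(60,70),(120,80),(150,82),(160,88),(185,97),(205,120),(280,130)):print(p,[onz('top',t(*p),z) for z in(.24,.28,.32)])
Z=lambda x,y:(x/3+175,y/3+105)
for p in((203,165),(190,193),(170,200),(150,192)):print('rim',onz('top',Z(*p),0))
print('cap',onz('top',Z(93,112),.221))
```

```text
(0, 62) [array([0.566, 0.372, 0.24 ]), array([0.557, 0.355, 0.28 ]), array([0.548, 0.337, 0.32 ])]
(60, 70) [array([0.56 , 0.327, 0.24 ]), array([0.551, 0.311, 0.28 ]), array([0.542, 0.296, 0.32 ])]
(120, 80) [array([0.552, 0.282, 0.24 ]), array([0.544, 0.268, 0.28 ]), array([0.535, 0.255, 0.32 ])]
(150, 82) [array([0.55 , 0.259, 0.24 ]), array([0.542, 0.247, 0.28 ]), array([0.533, 0.235, 0.32 ])]
(160, 88) [array([0.546, 0.252, 0.24 ]), array([0.538, 0.24 , 0.28 ]), array([0.529, 0.228, 0.32 ])]
(185, 97) [array([0.539, 0.233, 0.24 ]), array([0.531, 0.222, 0.28 ]), array([0.523, 0.211, 0.32 ])]
(205, 120) [array([0.522, 0.218, 0.24 ]), array([0.515, 0.208, 0.28 ]), array([0.507, 0.198, 0.32 ])]
(280, 130) [array([0.514, 0.162, 0.24 ]), array([0.507, 0.155, 0.28 ]), array([0.5  , 0.147, 0.32 ])]
rim [0.594 0.266 0.   ]
rim [0.567 0.278 0.   ]
rim [0.56  0.297 0.   ]
rim [0.568 0.316 0.   ]
cap [0.59  0.298 0.221]
```

Flask near edge is at x≈0.556 and the wrist's far edge at x≈0.542, so there is about 14 mm clearance. I'll yaw the hand 0.06 rad away from the flask, which the V yokes tolerate, and lower in force-watched steps.

```bash
cat >> hp.py <<'E'
def placey(yaw,up=0.,off=.0015):
    Y=R.from_euler('z',yaw); B,CZ,SX=Y.apply(b),Y.apply(cz),Y.apply(sx)
    z=-B*np.cos(T)-CZ*np.sin(T); mid=st(-.150,-.006,.044)+(.036+off)*b
    return mid+(GZ-.036)*B+TIP*z+[0,0,up], quat(z,SX), z
E
python3 - <<'E'
from hp import *
from bench import manip
np.set_printoptions(precision=3,suppress=True)
yaw=.06
p,q,z=placey(yaw,.15); manip.servo_line(p,ori=q,vel=.05)
for u in(.10,.06,.03): 
    manip.servo_line(placey(yaw,u)[0],ori=q,vel=.1); print(u,manip.current_force(),manip.current_tau())
manip.sleep(.3); f0=manip.current_force();u=.03
while u>-.006:
    u-=.002 if u<.0121 else .006; manip.servo_line(placey(yaw,u)[0],ori=q,vel=.03); f=manip.current_force()-f0
    if u<.012: print(round(u,3),f,manip.current_finger_gap())
    if np.linalg.norm(f)>3: break
print(manip.current_clock(),manip.current_wrist_torque())
import cv2
a=viewer.get_image("top");s=viewer.get_image("scene")
cv2.imwrite("pics/h4.png",np.vstack([cv2.resize(x[y:y+100,X:X+250],None,fx=3,fy=3,interpolation=2)[:,:,::-1] for x,X,y in((a,170,130),(s,180,180))]))
E
```

```text
0.1 [ 0.811  0.18  -0.683] [  0.08  -60.281 -10.567 -13.809   0.848   4.637   0.019]
0.06 [ 0.9   -0.47   0.079] [  0.067 -61.68  -10.707 -12.284   0.678   4.659   0.016]
0.03 [ 0.884 -0.583 -0.736] [ -0.014 -62.85  -10.839 -11.349   0.634   4.693   0.009]
23.4667 [ 0.077 -0.05  -0.072]
```

View pics/h4.png

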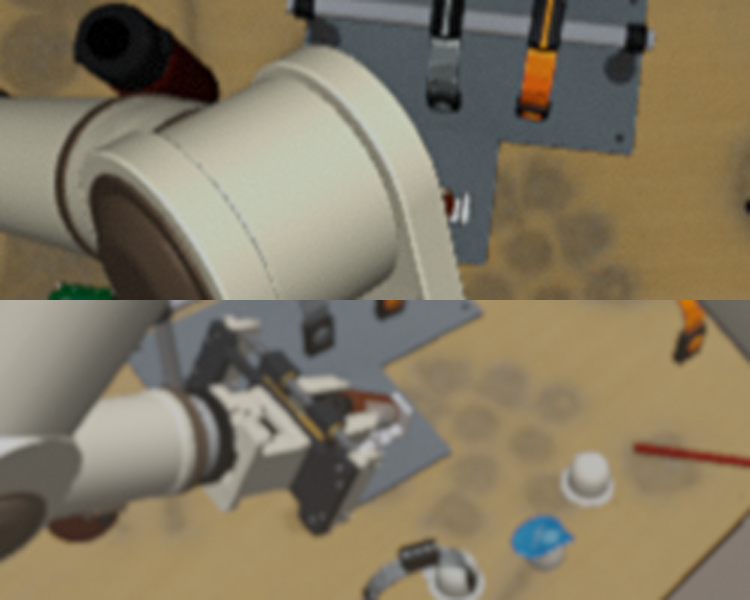

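Run:
```python
from hp import *
from bench import manip
np.set_printoptions(precision=4,suppress=True)
manip.sleep(.3)
d=manip.current_tool_pos()-placey(.06,0)[0]; print('off',d,manip.current_force(),manip.current_wrist_torque(),manip.current_finger_gap(),manip.current_tau())
t=lambda x,y:(x/3+170,y/3+130)
h=st(-.15,-.006,.044)-.003*b
print('heel face model',h,[onz('top',t(x,205),.05) for x in (448,456,467)])
```

```text
off [0.0004 0.0004 0.0252] [-0.1804  3.087   6.786 ] [ 0.1439 -0.0585 -0.0559] 0.031797475898087846 [  1.2266 -60.2522 -10.0097 -10.4849   0.5031   3.0861   0.0317]
heel face model [0.4749 0.031  0.0435] [array([0.4773, 0.0448, 0.05  ]), array([0.4772, 0.0376, 0.05  ]), array([0.4772, 0.0278, 0.05  ])]
```

```bash
cat >> hp.py <<'E'
def proj(n,X):
    c=C[n]; f=200/np.tan(np.radians(c["vfov"]/2)); v=R.from_quat(c["attitude"]).inv().apply(np.array(X)-c["eye"])
    return np.array([c["cx"]+f*v[0]/v[2],c["cy"]+f*v[1]/v[2]])
E
python3 - <<'E'
from hp import *
import cv2
from bench import manip
np.set_printoptions(precision=1,suppress=True)
tp=manip.current_tool_pos(); q=R.from_quat(manip.current_tcp_rot()); z=q.apply([0,0,1])
Y=R.from_euler('z',.06);B=Y.apply(b);CZ=Y.apply(cz)
g=tp-TIP*z; base=g-GZ*B
for n,x0,x1,y0,y1 in(('scene',286,328,200,238),('top',300,335,180,216)):
    im=viewer.get_image(n)[y0:y1,x0:x1]; hsv=cv2.cvtColor(im,cv2.COLOR_RGB2HSV)
    print(n,'base',proj(n,base),'top of base',proj(n,base+.016*CZ),'bot',proj(n,base-.016*CZ),'mid58',proj(n,base+.058*B),'seat',proj(n,st(-.15,-.006,.044)),'yokes',[proj(n,st(-.15,-.006,.044)+y*b-.01*cz) for y in(.022,.05)],'heeltop',proj(n,st(-.15,-.006,.044)-.003*b+.001*cz))
    print('    '+''.join(str((x0+i)%10) for i in range(x1-x0)))
    for j,row in enumerate(hsv):
        print(y0+j,''.join('A' if (s>110 and (h<14 or h>170)) else '.' if (s>70 and 14<=h<30) else 'W' if (v>165 and s<50) else 'D' if v<60 else 'b' if 95<h<125 and s>25 else 'g' for h,s,v in row))
E
```

```text
scene base [311.5 208.5] top of base [312.4 204.2] bot [310.6 212.7] mid58 [293.9 216.9] seat [312.5 214.7] yokes [array([305.3, 220. ]), array([296.6, 223.7])] heeltop [313.5 214.1]
    678901234567890123456789012345678901234567
200 gggbggggggggbgggggggbgggg.................
201 ggggbbgbggggggggggggggg...................
202 ggbgggggggggggggggggggg...................
203 gggbggbgggggggggggggggg................gg.
204 gggggggbgbggggggggggggg................gg.
205 ggggggggggbggggggggggggg..............ggg.
206 WWWWWWggggggggggggggggggg.............gggg
207 WWWWWWWWggggggggggggggbggg............gggg
208 WWWWWWWWggggggggbgggggggggg.............gg
209 WWgggggggggggggggggggggbgggg..............
210 ggggggggggAgggggggggggggggggg.............
211 gggggDggAAAAAAAAAAggggggggggggg...gg......
212 DDDDDDDgDgAAAAAAAAAAAAAgggWWgggg..........
213 DDDDDDDDDDgAAAAAAggAAAAAgggWgggg..........
214 DDDDDDDDDD.AAAAAggggggggggggWgggg.........
215 ggggDDDDDDDAAAAAggggggggggggWWgggg...gg...
216 ggggDDDDDDDgAAAggggggggggggggWWgggg.......
217 ggggDgDDDDggggggggggggggggggggggggg.......
218 DDggggDDgggggWWWWWWW
[... 1876 characters left out ...]
WWg.AAgWggWgbbbbbbgg
199 ggggWWWWgWgWgggWWggAAggggWgbbbbbbg.
200 gggggWWgggWgggggWggAAgggWWgbbgbbbg.
201 gggggWWWWWWggWgWWggAggggWWgbbbbbbg.
202 gggggWWWgWgggWggWWgggWggWWgbbbbbbg.
203 gggggWWWgggWgWWggWgggggggggbbbbbbg.
204 ggggggWWgggWWggggWggggggggbbbbbbbg.
205 ggggggWWgWWWgggggWgggbbbbbbbbbbbgg.
206 ggggggWWWgggWggggWWggbbbbbbbbbbbg..
207 ggggggWWWggggggggWWggbbbbbbbbbbbg..
208 gggggggWWggggggggWWggbbbgbbbbbbbg..
209 gggggggWWggggggggWWggbbbbbbbbbbbg..
210 gggggggWWWggggggggWgggbbbbbbbbbbg..
211 gggggggWWWgWgWggggWWggbbbbbbbbbbg..
212 ggggggggWWggggggggWWggbbbbbbbbbbg..
213 ggggggggWWgggggWgggWggbbbbbbbbbbg..
214 ggggggggWWWgggggWggggggbbbbbbbbb...
215 ggggggggWWWggggggggggggbbbbbbbbg...
```

The masks show the bottle has pivoted in the grip. Its base droops about 25° and its lower edge already rests on the first yoke, at about scene (309,213). I'll soften the grip and keep lowering so the yokes level it about the pads.

```bash
cat > asc.py <<'E'
from hp import *
import cv2
def asc(n,x0,x1,y0,y1):
    im=viewer.get_image(n)[y0:y1,x0:x1]; hsv=cv2.cvtColor(im,cv2.COLOR_RGB2HSV)
    print(n,'    '+''.join(str((x0+i)%10) for i in range(x1-x0)))
    for j,row in enumerate(hsv):
        print(y0+j,''.join('A' if (s>110 and (h<14 or h>170)) else '.' if (s>70 and 14<=h<30) else 'W' if (v>165 and s<50) else 'D' if v<60 else 'b' if 95<h<125 and s>25 else 'g' for h,s,v in row))
E
python3 - <<'E'
from asc import *
from bench import manip,effector
np.set_printoptions(precision=2,suppress=True)
effector.close(4); manip.sleep(.3); print(manip.current_force(),manip.current_finger_gap())
q=placey(.06)[1]; u=.024
while u>.0005:
    u-=.002; manip.servo_line(placey(.06,u)[0],ori=q,vel=.02); f=manip.current_force(); print(round(u,3),f,manip.current_wrist_torque(),manip.current_finger_gap())
    if np.linalg.norm(f)>12: break
asc('scene',288,322,205,236)
print(manip.current_clock())
E
```

```text
[1.6  3.56 5.59] 0.03181348791214139
0.022 [1.98 0.95 2.68] [ 0.76 -0.41  0.4 ] 0.03189255560393631
0.02 [ 0.57 -0.56 -0.68] [ 1.05 -0.23  0.21] 0.0318010669820769
0.018 [ 0.4  -0.94 -0.37] [ 1.06 -0.26  0.17] 0.031456564460255486
0.016 [ 0.49 -0.22 -0.97] [ 1.02 -0.29  0.16] 0.031834031954737385
0.014 [-0.19 -1.26 -0.35] [ 1.02 -0.23  0.18] 0.031982238180088794
0.012 [ 2.24  0.78 -0.06] [ 0.97 -0.28  0.21] 0.031583916900751324
0.01 [ 1.19 -0.19  0.37] [ 1.   -0.31  0.24] 0.03180745223930565
0.008 [ 1.01 -0.06 -0.05] [ 0.94 -0.3   0.29] 0.03187175364843593
0.006 [ 1.63 -0.11  0.03] [ 0.95 -0.34  0.28] 0.032127164162272466
0.004 [2.   0.66 0.63] [ 0.91 -0.32  0.38] 0.031754509820357636
0.002 [2.12 0.53 1.36] [ 0.97 -0.42  0.46] 0.031828026318928226
-0.0 [3.04 0.95 1.76] [ 0.77 -0.45  0.54] 0.03157384560180843
scene     8901234567890123456789012345678901
205 ggggggggggbggggggggggg............
206 ggggggggggggggggggggggg...........
207 bbgggbgbgggggggggggbgggg..........
208 bgggggggggggggggggggggggg.........
209 bgbgbggggggggggggggggggggg........
210 gggggggggggggggggggggggggggg......
2
[... 281 characters left out ...]
AAAAAAAggggggWWgggggggggggggg
219 DDDgAAAAAAAggggWWWWWgggggggggggggg
220 DDDDgAAAAAAgggWWWWgggggggggggggggg
221 DDDDDgAAAAAggWWWWggggggggggggggggg
222 DDDDDDgAAAAggWWWWggggggWWggggggggg
223 gDDDDDDggggggWWWWgggggWWWggggggggg
224 gggDDDgggggWWWWWWWggWWWWWggggggggg
225 DggDDDgggWWWWWWWWWgWWWgggggggggggg
226 DDDgggggWWWWWWWWWWgWWWgggggggggggg
227 DDgg...gWWWWWWWWWggggggggggggggggg
228 DD....ggWWWWWWggggggggggbggggggggg
229 Dg..ggggWWgggggggggggggggggggggggg
230 ....ggggggggggggggggggbggggggggggg
231 ....gggggggggggggggggggggggggggggg
232 ....gggggggggggggggggggggggggggggg
233 .DDDgggggggggggggggggggggggggggggg
234 DDDDgggggggggggggggggggggggggggggg
235 DDDDgggggggggggggggggggggggggbgggg
27.5333
```

Run:
```python
from asc import *
from bench import manip,effector
np.set_printoptions(precision=2,suppress=True)
q=placey(.06)[1]; u=0
while u>-.005:
    u-=.001; manip.servo_line(placey(.06,u)[0],ori=q,vel=.02); f=manip.current_force(); print(round(u,3),f,manip.current_wrist_torque())
    if f[2]>6: break
effector.open_jaws(); manip.sleep(.3)
p,_,z=placey(.06,u)
manip.servo_line(p-.13*z,ori=q,vel=.06); print(manip.current_clock(), manip.current_force())
manip.servo_line(p-.13*z+[0,0,.2],ori=q,vel=.15)
manip.move_pose([.35,.35,.45],quat([0,0,-1],[0,1,0])); print(manip.current_clock())
asc('scene',275,325,205,240);asc('top',285,335,185,212)
a=viewer.get_image("top");s=viewer.get_image("scene")
cv2.imwrite("pics/h5.png",np.vstack([cv2.resize(x[y:y+75,X:X+200],None,fx=4,fy=4,interpolation=2)[:,:,::-1] for x,X,y in((a,215,150),(s,200,180))]))
```

```text
-0.001 [4.03 1.63 4.68] [ 0.32 -0.6   0.85]
-0.002 [5.55 1.49 4.24] [ 0.26 -0.66  1.03]
-0.003 [5.43 1.04 3.6 ] [ 0.31 -0.72  1.07]
-0.004 [6.53 0.96 5.2 ] [ 0.29 -0.88  1.2 ]
-0.005 [7.37 1.71 3.98] [ 0.33 -0.94  1.33]
32.4583 [-0.06  0.06  0.55]
35.525
scene     56789012345678901234567890123456789012345678901234
205 ggggggggggggggggggggggggggggggggggg.............gg
206 gggggggggggggggggggggggggggggggggggg............gg
207 ggggggggggggggggggggggggggggggggggggg............g
208 gggggggggggggggggggggggggggggggggggggg............
209 ggggggggggggggggggggggggggbggggggggggggg...gg.....
210 ggggggggggggggggggggggggggggggggggggggggg..ggg....
211 ggggggggggggggggggggggggggggggggAAAAAggggg.gggg...
212 ggggggggggggggggggggbgggggggggAAAAAAAAggggg.ggg...
213 gggggggggggggggggggggggggggAAAAAAggggggggggg.g....
214 gggggggggggggggggggggggggAAAAAAggggggggggggg....gg
215 ggggggggggggggbgggggggAAAAAAgggggggWWWggggggg..ggg
216 ggggggggggggggggggggAAAAAAgggWWWWWgWWWggWWgggg..gg
217 ggggggggggggggggggAAAAAggggWWWWWWWWWWWgggWggggg...
218 gggggggggggggggggAAAAAggWWWWWWWWWWWWWWgggggggggg..
219 gggggggggg
[... 1984 characters left out ...]
DDDDDAAAggWWgggggggggggggAAAgWWgbbbbbbgg
200 ..gbbbbbbbbbDggAAAgWWWWWWWWWWgggggggAAgWWgbbbbbbg.
201 ..ggbbbbbbbbbgggAAgWWWWWWWWWWgggggggAAgWWgbbbbbbg.
202 ..gbbbbbbbbbbbbgDgggggWWWggWggggggggAAgWWgbbbbbbg.
203 ..gbbbbbbbbbbbbbbbggggggggggggggggggAAgWggbbbbbbg.
204 ..gbbbbbbbbbbbbbbbbbbbbbbggggggggggggggggbbbbbbbg.
205 ..gbbbbbbbbbbbbbbbbbbbbbbbbbbbbbbbgggbbgbbbbbbbbg.
206 ..gbbgbbbbbbbbbbbbbbbbbbbbbbbbbbbbbbbbbbbbbbbbbg..
207 ..gbbbbbbbbbbbbbbbbbbbbbbbbbbbbbbbbbbbbbbbbbbbbg..
208 .ggbbbbbbbbbbbbbbbbbbbbbgbbbbbbbbbbbbbbbbbbbbbbg..
209 .gbbbbbbbbbbbbbbbbbbbbbbbbbbbbbbbbbbbbbbbbbbbbbg..
210 .gbbbbbbbbbbbbbbbbbbbbbbbbbbbbbbbbbbbbbbbbbbbbbg..
211 .gbbbbbbbbbbbbbbbbbbbbbbbbbbbbbbbbbbbbbbbbbbbbbg..
```

View pics/h5.png

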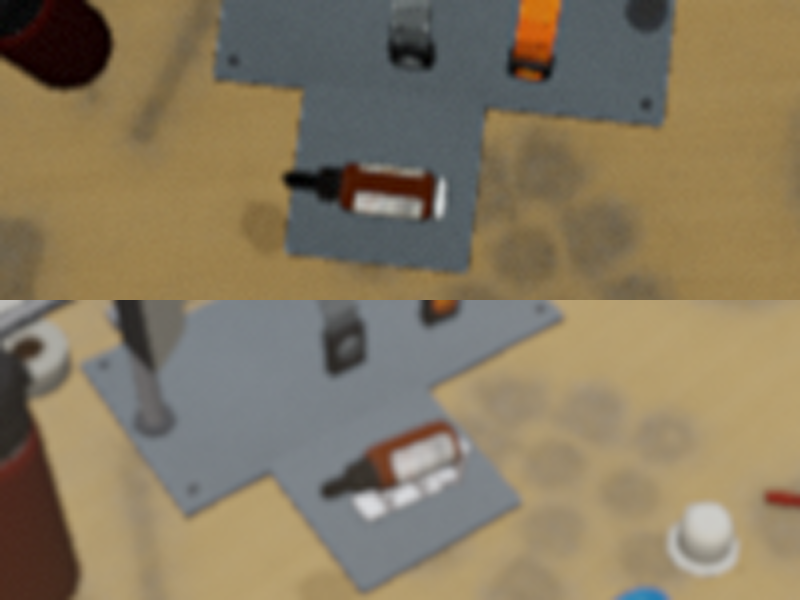

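Run:
```python
from hp import *
import cv2
np.set_printoptions(precision=1,suppress=True)
s0=st(-.15,-.006,.044); SXv=sx
for n in('top','scene'):
    print(n)
    for nm,y,r in(('base',0,.016),('shoulder',.058,.016),('cap',.072,.012),('bulbtip',.102,0)):
        X=s0+y*b; th=np.linspace(0,2*np.pi,24)
        ring=np.array([proj(n,X+r*(np.cos(a)*SXv+np.sin(a)*cz)) for a in th])
        print(nm,'centre',proj(n,X),'cols',ring[:,0].min(),ring[:,0].max(),'rows',ring[:,1].min(),ring[:,1].max())
    im=viewer.get_image(n); 
    x,y,w,h=(283,186,43,22) if n=='top' else (278,206,40,30)
    hsv=cv2.cvtColor(im,cv2.COLOR_RGB2HSV)[y:y+h,x:x+w]; 
    d=(hsv[...,2]<60)&(hsv[...,1]<255); A=(hsv[...,1]>110)&((hsv[...,0]<14)|(hsv[...,0]>170))
    for nm,m in(('dark',d&~A),('amber',A)):
        yy,xx=np.where(m); print(nm,'cols',xx.min()+x,xx.max()+x,'rows',yy.min()+y,yy.max()+y,'leftmost rows',yy[xx<=xx.min()+1].mean()+y,'rightmost',yy[xx>=xx.max()-1].min()+y,yy[xx>=xx.max()-1].max()+y)
```

```text
top
base centre [323.4 199.3] cols 322.3718599945295 324.5318526877298 rows 193.44134843519214 205.1651199680897
shoulder centre [302.2 196.7] cols 301.3013535116048 303.0392527792933 rows 190.83032301148066 202.64458367379007
cap centre [297.  196.1] cols 296.36091684091167 297.60164645992535 rows 191.6690672617089 200.54864706122115
bulbtip centre [285.8 194.8] cols 285.7961249496691 285.7961249496691 rows 194.75154449526136 194.75154449526136
dark cols 286 301 rows 192 202 leftmost rows 194.5 rightmost 192 202
amber cols 291 322 rows 191 203 leftmost rows 195.0 rightmost 194 203
scene
base centre [312.5 214.7] cols 308.99969723637855 316.07987737612393 rows 209.0233906939573 220.30592496858748
shoulder centre [294.5 222.2] cols 291.08287858768887 298.00348297243806 rows 216.4208248417272 228.00116831211386
cap centre [290.  224.1] cols 287.45216440337475 292.6109840827466 rows 219.73329942525496 228.47224487624814
bulbtip centre [280.2 228.2] cols 280.1607427469387 280.1607427469387 rows 228.24070636980125 228.24070636980125
dark cols 281 293 rows 221 228 leftmost rows 227.2 rightmost 222 225
amber cols 292 312 rows 211 226 leftmost rows 218.5 rightmost 211 212
```

The bottle matches the predicted seat to about 1 px in both views: bulb tip at top (286,194.5) against (285.8,194.8) predicted, and base against the heel. Both headbands hang undisturbed, so I'm handing in.

```bash
python3 -c "
from bench import manip
print(manip.hand_in(),manip.current_clock())"
```

```text
the job is handed in; nothing more can be done
the job is handed in; nothing more can be done
```

I handed the job in (clock 35.5 s after the last move): the orange headband hangs on the rail clear of the grey one, and the dropper lies in the cradle with its base at the heel and its bulb high; the judge's result was not shown.

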